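Offer up a cut window profile over the drilling jig

TASK

On the blue drilling jig, swing the hasp by its red tab off the catch and all the way back to its stop, then pick up the white box section, lift it over the top of the aluminium fence and offer it up to the jig for a check by eye: centred over the channel between the two blue rails, level, lengthwise in line with the channel, its underside about 15 mm above the rail tops and not touching. Finish while still holding it there in the gripper, quite still: do not lower it in or let go. Do not bump the fence or the jig with the white piece, and leave the black and brown sections and everything else lying on the bench where they are.

Things in the scene. Friction and masses are not known exactly. Their poses are not given: they have to be found in the camera images.
- white_piece: the white box section to offer up: a straight square aluminium tube, 120 mm long (its x axis), 38 mm wide (y), 38 mm high (z), hollow, open at both ends, about 0.14 kg. Origin at the centre of its underside. It lies flat on the bench among two look-alikes; either end may lead.
- jig: blue drilling jig fixed to the bench: plate 170 x 110 x 10 mm with two rails along its x axis, each 160 mm long, 10 mm thick, inner faces 22 mm either side of the centre line, tops 40 mm above the bench. Origin at the centre of the underside. A brass catch stud 5 mm thick, 12 mm high stands on the -y rail, 45 mm to -x of the middle, 29 mm off the centre line.
- jig_nest (a point): point at the middle of the jig's channel, level with the rail tops (40 mm above the bench); axes as the jig: x along the channel.
- hasp (a joint): swing of the hasp in rad: 0 = lying level across the channel over the catch stud, growing as its free end rises and goes over to the jig's +y side, 2.7 = fully back at the stop. A stiff hinge: it stays where it is left; about 1 N at the tab moves it.
- hasp_tab (a point): centre of the red tab on the hasp's free end: a block 26 mm wide along the hinge axis (jig x), 14 mm thick, 28 mm tall, standing up from the strap when shut (centre then 64 mm above the bench, 40 mm to -y of the channel's centre line). When shut it lies 78 mm to -y of the hinge axis and 14 mm above it. Gripped across its 26 mm width it can pivot between the fingers.
- hasp_hinge (a point): on the hasp's hinge axis, 50 mm above the bench, outside the +y rail: 38 mm to +y of the channel's centre line and 45 mm to -x of the jig's middle; the axis runs along jig x. Hinge cheeks up to 54 mm high. The steel strap is 24 mm wide (26 mm at the tab), 4 mm thick.
- fence: straight aluminium fence fixed to the bench between the cut pieces and the jig: 400 mm long (its x axis), upright 22 mm thick, top 90 mm above the bench, on a foot 60 mm wide and 6 mm thick. Origin at the centre of its underside.
- black_piece: black box section, same size as the white one, leave alone. Origin at the centre of its underside.
- bronze_piece: dark-brown bronze-coloured box section, same size as the white one, leave alone. Origin at the centre of its underside.
- tape_measure: green tape measure, 65 x 35 x 60 mm, leave alone. Origin under its centre.
- screwdriver: orange-handled screwdriver, 200 mm long, lying, leave alone.
- try_square: try square with dark wooden stock 100 mm long and a 150 mm steel blade, lying, leave alone. Origin under the stock's centre.
- corner_cleat: L-shaped aluminium corner cleat, legs about 60 mm, 30 mm high, leave alone.
- oil_can: red can, 54 mm across, 120 mm high, leave alone. Origin under its centre.
Not all that is in view belongs to the job. Several things have the shape of the white_piece; the one meant has the colours described above.

How it is judged:
By the outcome, as a careful person would: the job done as asked, in the order asked, and still so for the second after the job is handed in, while the arm keeps its last pose, push and grip.
It also fails if it takes over 61 s, if anything falls off the work surface, if the arm or the gripper's body presses on something with over 40 N, if the wrist force passes 120 N, or if a joint passes its speed limit or range.

ROBOT

A 6-joint arm with a two-finger parallel gripper is mounted at the origin on the work surface. World frame = base frame: x ahead of the robot, y to its left, z up, the work surface at z = 0. Lengths are in m, angles in rad, forces in N, time in s.
With the tool pointing down it reaches from about 0.3 to 0.875 m from the base axis. Payload 6.4 kg.
Tool frame: the origin (TCP) lies at the very end of the fingers, on their centre line; the grasp point (between the pads) lies 19 mm behind it; z points along the fingers, y is the direction in which the jaws open and shut (so a half turn about z gives the same grasp; the last joint's range is limited). The gripper opens to 85 mm and grips with 20 to 120 N. Pads are 22 mm wide; open, the fingers measure 114 mm over their backs; the gripper's body (76 mm by 85 mm) begins 54 mm behind the grasp point. The pads swing forward as they close: fully open they stand 13 mm farther back than shut.
Start: joints at [-1.352, 0.181, 1.607, -0, 1.354, -0.206], TCP at [0.237, -0.524, 0.231] pointing down, gripper open.
Joint ranges: [-2.99, 2.99], [-0.89, 2.07], [0.3, 2.58], [-1.14, 4.28], [0, 2.63], [-3.12, 3.12]. Speed limits (rad/s): [2.57, 2.57, 3.01, 3.14, 3.14, 3.14].

INTERFACE

Orientations are given as a unit quaternion [w, x, y, z].
In Python, from bench import telemetry, imaging, ctrl gives the robot as it stands.
- The arm moves only by the shell command python3 -m pendant 'ROWS' [OPENING]. ROWS is JSON, a list that holds one entry, the list of rows, each a list of 6 numbers: the shift along the tool's x, y, z in units of 200 mm (1.0 is 200 mm), then the turn, a rotation vector about the tool's x, y, z in units of pi rad (1.0 is pi rad). In form: [[[tx, ty, tz, rx, ry, rz], ...]]. A call has 1 to 12 rows; each row shifts and turns the pose as measured when the row begins, along the tool's axes as they then stand; what a row does not reach is not made up. A row lasts 1/8 s, in which the tool goes at most 62.5 mm and 10.7 degrees, less where a joint would pass 70% of its speed; a pose out of reach is approached as far as the arm can. A call with a number of a shift or a turn outside -1 to 1 is refused whole. A call with a gripper value outside its range is refused whole. OPENING is the closure, from 0 (fully open) to 1 (shut), set as the call begins (- or left out, the last holds). The fingers move at their own pace and stop on an object; the grip force is fixed at half the most. Time passes only in rows, so rows that do not move let the fingers close. It gives the time, the measured TCP pose, the force and the opening at its end, in the units of the state.
- telemetry.get_obs(): the state, without advancing time (a new reading comes with each control period).
- imaging.camera(name): name is "scene" or "top" or "wrist"; returns a dict with "pixels" (420x560x3 uint8, blue, green, red), "vfov" (degrees; the focal length in pixels is half the picture's height over the tangent of half this angle, whatever the lens; pixels are square), "cx", "cy" (the principal point, pixels), "R" (3x3) and "t" (3): a world point X has camera coordinates R X + t. Camera axes: x right, y down, z forward; pixel columns grow to the right and rows downward; lengths in m; the calibration is good to about 2 mm. A picture is of the moment at which its call begins. There is no depth.
- ctrl.hand_in(): hands the job in, once; it reports no verdict.
The state is a dict: "time_s": time; "q": joint angles; "dq": joint speeds; "joint_efforts": joint torques, N m; "eef_pos": TCP position; "eef_rot": TCP orientation; "wrist_force": force on the tool from outside, world axes, zero at the start; "torque": the same for the moment, N m; "opening": opening from 0.0 (shut) to 1.0 (fully open).
Only numpy, scipy, OpenCV 4.12 (cv2) and the standard library are available. Lean on these libraries where they do the work, as an engineer would, in place of code of your own. Each camera call takes 0.05 s, during which the arm holds its last target.

## Working session

There is one attempt and no reset: what is moved stays moved. The work goes in short steps, Python scripts to look and compute and a shell command to move; the robot and the scene stay as the last step left them, time stands still between calls to the robot, and variables do not carry over. Pictures are saved under pics/ and viewed, and the job is handed in when it is done.

```bash
mkdir -p pics; ls; cat > h.py <<'E'
import numpy as np, cv2
from bench import telemetry, imaging, ctrl
def snap(n,f):
    c=imaging.camera(n); cv2.imwrite('pics/'+f,c['pixels']); np.savez('pics/'+f+'.npz',**{k:np.array(v) for k,v in c.items()}); return c
def load(f): return dict(np.load('pics/'+f+'.npz'))
def ray(c,u,v):
    h=c['pixels'].shape[0]; f=h/2/np.tan(np.radians(float(c['vfov']))/2)
    R=np.array(c['R']);t=np.array(c['t'])
    d=R.T@np.array([(u-c['cx'])/f,(v-c['cy'])/f,1]); return -R.T@t,d
def onz(c,u,v,z):
    o,d=ray(c,u,v); return o+d*(z-o[2])/d[2]
def proj(c,X):
    h=c['pixels'].shape[0]; f=h/2/np.tan(np.radians(float(c['vfov']))/2)
    p=np.array(c['R'])@np.array(X)+np.array(c['t']); return np.array([f*p[0]/p[2]+c['cx'],f*p[1]/p[2]+c['cy']])
E
python3 - <<'E'
from h import *
for n in ['scene','top','wrist']:
    c=snap(n,n+'0.png'); print(n,c['vfov'],c['cx'],c['cy'],[k for k in c],-np.array(c['R']).T@np.array(c['t']))
print(telemetry.get_obs())
E
```

```text
pics
scene 43.9791236014984 275.0630238150959 215.96100473975258 ['pixels', 'vfov', 'cx', 'cy', 'R', 't'] [1.11297754 0.7750575  1.05348405]
top 49.416029946302544 282.58082848096666 209.65552510012657 ['pixels', 'vfov', 'cx', 'cy', 'R', 't'] [0.38241175 0.00673273 1.23726355]
wrist 59.35337550243428 276.94389697631465 212.74924580336864 ['pixels', 'vfov', 'cx', 'cy', 'R', 't'] [ 0.29755418 -0.49666146  0.37288426]
{'time_s': 0.15, 'q': array([-1.35229472e+00,  1.81375606e-01,  1.60774140e+00,  2.83327213e-05,
        1.35378862e+00, -2.06296252e-01]), 'dq': array([ 0.00084572, -0.00094676, -0.00440056,  0.00068651, -0.00041132,
        0.00060718]), 'joint_efforts': array([ 1.17642587e-03, -4.45260179e+01, -3.51691818e+01, -2.64241435e-04,
        5.81814922e-03,  8.47544968e-08]), 'eef_pos': array([ 0.23691616, -0.52348471,  0.23060601]), 'eef_rot': array([-6.56559934e-04,  9.77528455e-01,  2.10802489e-01,  9.82553330e-06]), 'wrist_force': array([1.10052959, 0.94678333, 0.68297499]), 'torque': array([-0.01992826,  0.04840134,  0.01024973]), 'opening': 0.9993900503771689}
```

View pics/top0.png

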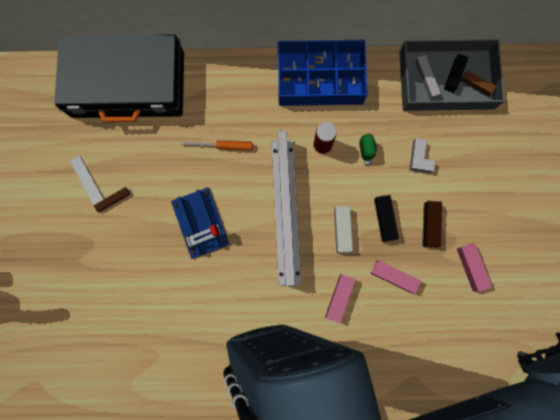

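View pics/scene0.png

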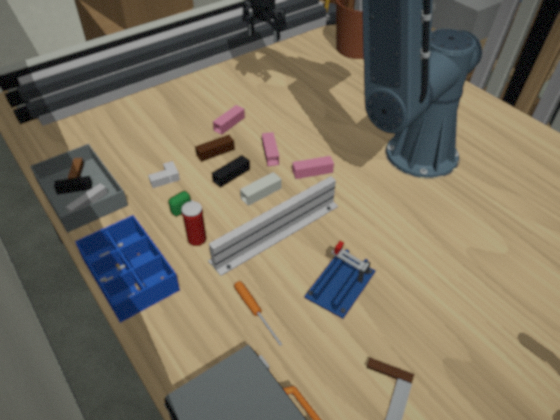

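View pics/wrist0.png

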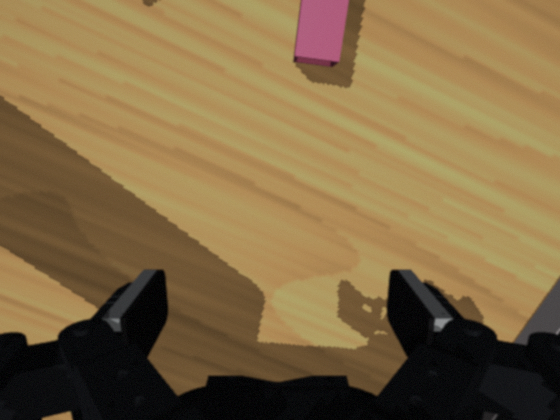

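```bash
python3 - <<'E'
from h import *
c=load('top0.png'); p=c['pixels']
cv2.imwrite('pics/z1.png',cv2.resize(p[175:270,160:260],None,fx=6,fy=6,interpolation=cv2.INTER_CUBIC))
cv2.imwrite('pics/z2.png',cv2.resize(p[120:300,260:380],None,fx=3.3,fy=3.3,interpolation=cv2.INTER_CUBIC))
hsv=cv2.cvtColor(p,cv2.COLOR_BGR2HSV)
m=cv2.inRange(hsv[175:270,160:240],(100,120,20),(130,255,255)); 
ys,xs=np.nonzero(m); print(len(xs)); r=cv2.minAreaRect(np.c_[xs+160,ys+175].astype(np.float32)); b=cv2.boxPoints(r);print(r,[onz(c,*q,0.02).round(4) for q in b])
s=p[195:265,325:365].astype(int); m=((s.min(2)>110)&(s.max(2)-s.min(2)<45)).astype(np.uint8); n,l,st,ce=cv2.connectedComponentsWithStats(m); print(st)
k=1+st[1:,4].argmax(); ys,xs=np.nonzero(l==k); r=cv2.minAreaRect(np.c_[xs+325,ys+195].astype(np.float32)); print(r,[onz(c,*q,0.038).round(4) for q in cv2.boxPoints(r)])
E
```

```text
1893
((199.7262725830078, 222.37225341796875), (60.83026123046875, 39.385887145996094), 70.01689147949219) [array([0.5963, 0.3162, 0.02  ]), array([0.6321, 0.2162, 0.02  ]), array([0.4757, 0.1588, 0.02  ]), array([0.4412, 0.2571, 0.02  ])]
[[   0    0   40   70 2128]
 [  10   11   17   46  672]]
((343.3793640136719, 228.44827270507812), (45.68573760986328, 14.680506706237793), 86.633544921875) [array([ 0.572 , -0.1252,  0.038 ]), array([ 0.5737, -0.1642,  0.038 ]), array([ 0.4527, -0.167 ,  0.038 ]), array([ 0.451 , -0.1286,  0.038 ])]
```

View pics/z1.png

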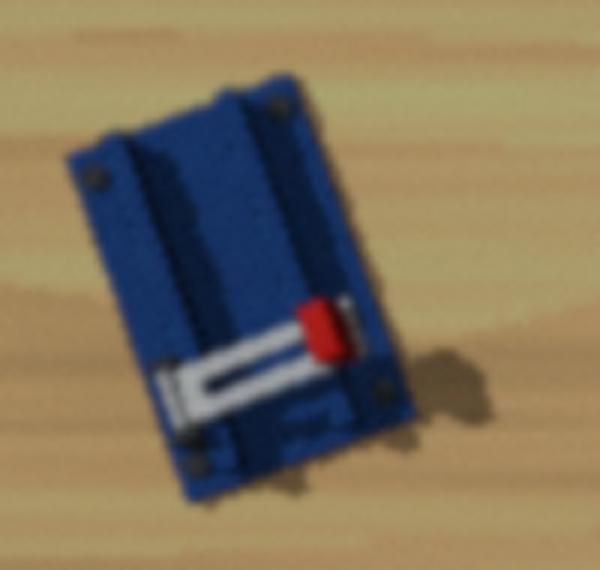

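View pics/z2.png

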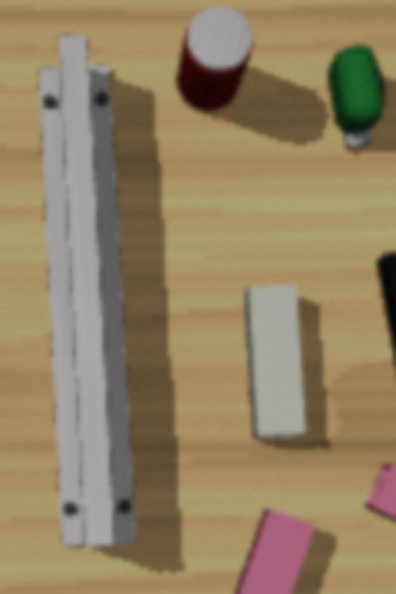

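```bash
python3 - <<'E'
from h import *
c=load('top0.png')
Q=[onz(c,(u+.5)/6-.5+160,(v+.5)/6-.5+175,0.01) for u,v in [(68,158),(292,75),(414,412),(190,500)]]
print(np.round(Q,4)); Q=np.array(Q); print(Q.mean(0), np.degrees(np.arctan2(*( (Q[0]+Q[1]-Q[2]-Q[3])[[1,0]]))), [np.linalg.norm(Q[i]-Q[i-1]) for i in range(4)])
print('tab',onz(c,325/6+160-.4,318/6+175-.4,.078))
P=np.array([onz(c,(u+.5)/3.3-.5+260,(v+.5)/3.3-.5+120,0.038) for u,v in [(249,286),(298,285),(306,433),(257,437)]])
print(P.round(4),P.mean(0),np.degrees(np.arctan2(*( (P[0]+P[1]-P[2]-P[3])[[1,0]]))))
F=np.array([onz(c,(u+.5)/3.3-.5+260,(v+.5)/3.3-.5+120,0.09) for u,v in [(60,38),(86,36),(112,544),(88,545)]])
print('fence',F.round(4))
s=load('scene0.png');p=s['pixels']
cv2.imwrite('pics/z3.png',cv2.resize(p[230:330,290:390],None,fx=6,fy=6,interpolation=cv2.INTER_CUBIC))
cv2.imwrite('pics/z4.png',cv2.resize(p[150:230,220:300],None,fx=7,fy=7,interpolation=cv2.INTER_CUBIC))
E
```

```text
[[0.597  0.3185 0.01  ]
 [0.634  0.2168 0.01  ]
 [0.4791 0.1602 0.01  ]
 [0.4411 0.2602 0.01  ]]
[0.53780385 0.23889529 0.01      ] 20.288249441510914 [np.float64(0.1663998239790585), np.float64(0.10824428157896793), np.float64(0.16493494711238432), np.float64(0.10695366261636158)]
tab [0.51428699 0.18978931 0.078     ]
[[ 0.5713 -0.1263  0.038 ]
 [ 0.5716 -0.1657  0.038 ]
 [ 0.4526 -0.1679  0.038 ]
 [ 0.4499 -0.1289  0.038 ]] [ 0.51133535 -0.14719321  0.038     ] 1.1596412332304662
fence [[ 0.7638  0.0229  0.09  ]
 [ 0.7651  0.0023  0.09  ]
 [ 0.3683 -0.0117  0.09  ]
 [ 0.3678  0.0064  0.09  ]]
```

View pics/z3.png

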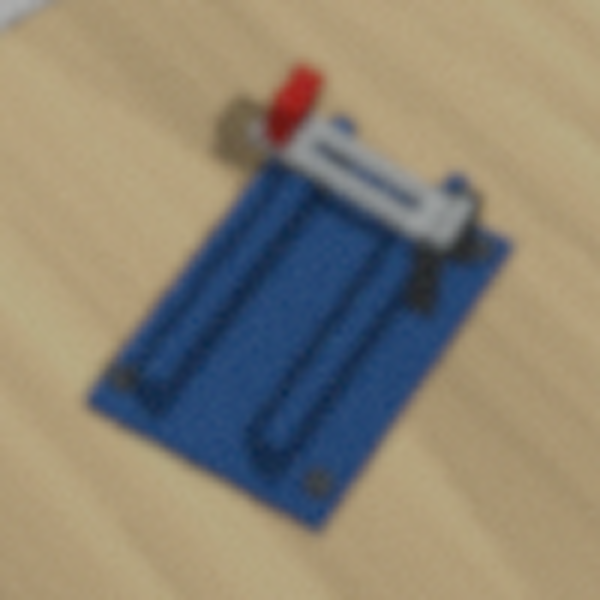

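View pics/z4.png

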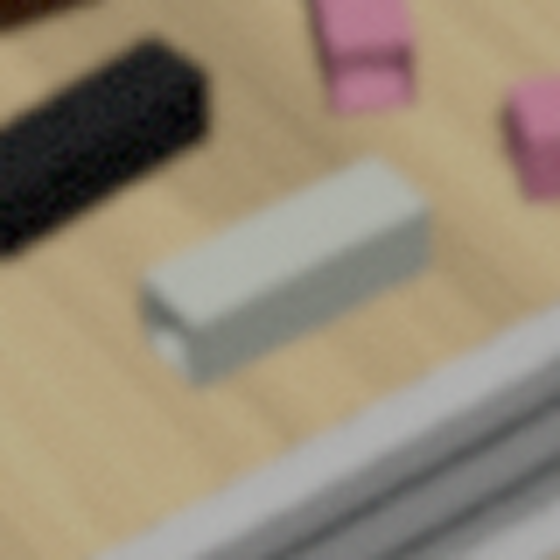

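```bash
cat >> h.py <<'E'
from scipy.spatial.transform import Rotation as Ro
def pose():
    o=telemetry.get_obs(); q=o['eef_rot']; return np.array(o['eef_pos']),Ro.from_quat([q[1],q[2],q[3],q[0]]),o
def togo(X,heading):
    """tool-axes shift (200mm units) and rotvec (pi units) to reach TCP X, pointing down, tool x heading deg"""
    p,R,o=pose(); h=np.radians(heading)
    T=Ro.from_matrix(np.c_[[np.cos(h),np.sin(h),0],[np.sin(h),-np.cos(h),0],[0,0,-1]])
    print('t',round(o['time_s'],2),'shift',(R.inv().apply(np.array(X)-p)/.2).round(4),'shift@goalrot',(T.inv().apply(np.array(X)-p)/.2).round(4),'turn',((R.inv()*T).as_rotvec()/np.pi).round(4),'F',np.round(o['wrist_force'],1),'open',round(o['opening'],3),'pos',p.round(4))
JC=np.array([.538,.239]);JY=20.3
def jig(x,y,z):
    a=np.radians(JY); return np.array([JC[0]+x*np.cos(a)-y*np.sin(a),JC[1]+x*np.sin(a)+y*np.cos(a),z])
E
python3 -m pendant '[[[0,0,0,0,0,-0.054],[0,0,0,0,0,-0.054],[0,0,0,0,0,-0.054],[0,0,0,0,0,-0.054],[0,0,0,0,0,-0.054],[0,0,0,0,0,-0.054],[0,0,0,0,0,-0.054],[0,0,0,0,0,-0.054],[0,0,0,0,0,-0.05]]]'
python3 -c "
from h import *
togo(jig(-.045,-.040,.18),JY+90)"
```

```text
time_s: 1.27
eef_pos: [0.2364, -0.5212, 0.2269]
eef_rot: [-0.003, 0.545, 0.838, 0.003]
wrist_force: [-0.0, 0.1, 0.4]
opening: 1.001
t 1.27 shift [2.6747 2.6827 0.2613] shift@goalrot [2.8415 2.508  0.2344] turn [ 0.0005 -0.0027  0.0202] F [-0.   0.1  0.4] open 1.001 pos [ 0.2364 -0.5212  0.2269]
```

```bash
python3 -m pendant '[[[0.1,0.1,0,0,0,0.02],[0.21,0.19,0,0,0,0],[0.21,0.19,0,0,0,0],[0.21,0.19,0,0,0,0],[0.21,0.19,0,0,0,0],[0.21,0.19,0,0,0,0],[0.21,0.19,0,0,0,0],[0.21,0.19,0,0,0,0],[0.21,0.19,0,0,0,0],[0.21,0.19,0,0,0,0],[0.1,0.1,0,0,0,0],[0,0,0,0,0,0]]]'
python3 -c "
from h import *
togo(jig(-.045,-.040,.18),JY+90)"
```

```text
time_s: 2.78
eef_pos: [0.4524, 0.0208, 0.2297]
eef_rot: [-0.003, 0.572, 0.82, 0.004]
wrist_force: [-0.5, 0.0, -0.2]
opening: 0.999
t 2.77 shift [0.6735 0.5532 0.2564] shift@goalrot [0.6749 0.5552 0.2485] turn [ 0.0011 -0.0028 -0.0005] F [-0.5  0.  -0.2] open 0.999 pos [0.4524 0.0208 0.2297]
```

```bash
python3 -m pendant '[[[0.18,0.15,0,0.001,-0.003,0],[0.18,0.15,0.05,0,0,0],[0.18,0.15,0.05,0,0,0],[0.1,0.08,0.05,0,0,0],[0,0,0,0,0,0]]]'
python3 -c "
from h import *
togo(jig(-.045,-.040,.18),JY+90)
snap('wrist','w1.png')"
```

```text
time_s: 3.4
eef_pos: [0.5094, 0.1759, 0.1985]
eef_rot: [0.001, 0.574, 0.819, -0.002]
wrist_force: [-0.4, -0.2, -0.5]
opening: 1.001
t 3.4 shift [0.0469 0.0186 0.0924] shift@goalrot [0.0464 0.0187 0.0926] turn [-0.0005  0.0011 -0.0023] F [-0.4 -0.2 -0.5] open 1.001 pos [0.5094 0.1759 0.1985]
```

View pics/w1.png

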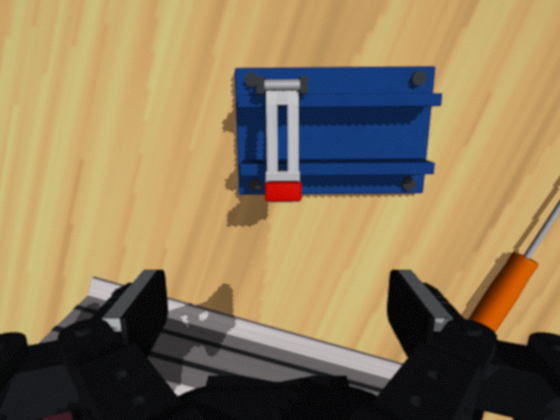

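```bash
python3 - <<'E'
from h import *
c=load('w1.png'); p=c['pixels']; hsv=cv2.cvtColor(p,cv2.COLOR_BGR2HSV)
Q=np.array([onz(c,u,v,.01) for u,v in [(235.5,69),(434.5,67),(423,193.5),(240,194)]])
print(Q.round(4),Q.mean(0).round(4),[np.linalg.norm(Q[i]-Q[i-1]).round(4) for i in range(4)])
print(np.degrees(np.arctan2(*(Q[1]+Q[2]-Q[0]-Q[3])[[1,0]])))
m=cv2.inRange(hsv,(0,180,80),(8,255,255))[150:220,240:320]; ys,xs=np.nonzero(m); print(xs.min()+240,xs.max()+240,ys.min()+150,ys.max()+150)
print('tabtop far edge mid', onz(c,283,182,.078), jig(-.045,-.033,.078),'near edge', onz(c,283,200.5,.05))
cv2.imwrite('pics/z5.png',cv2.resize(p[50:220,220:450],None,fx=3.4,fy=3.4,interpolation=cv2.INTER_CUBIC))
E
```

```text
[[0.4418 0.2582 0.01  ]
 [0.5984 0.3162 0.01  ]
 [0.6369 0.2147 0.01  ]
 [0.4791 0.1573 0.01  ]] [0.539  0.2366 0.01  ] [np.float64(0.1075), np.float64(0.1669), np.float64(0.1085), np.float64(0.1679)]
20.1566882945643
265 301 182 200
tabtop far edge mid [0.5070386  0.19303743 0.078     ] [0.50724387 0.19243756 0.078     ] near edge [0.51446343 0.17387078 0.05      ]
```

View pics/z5.png

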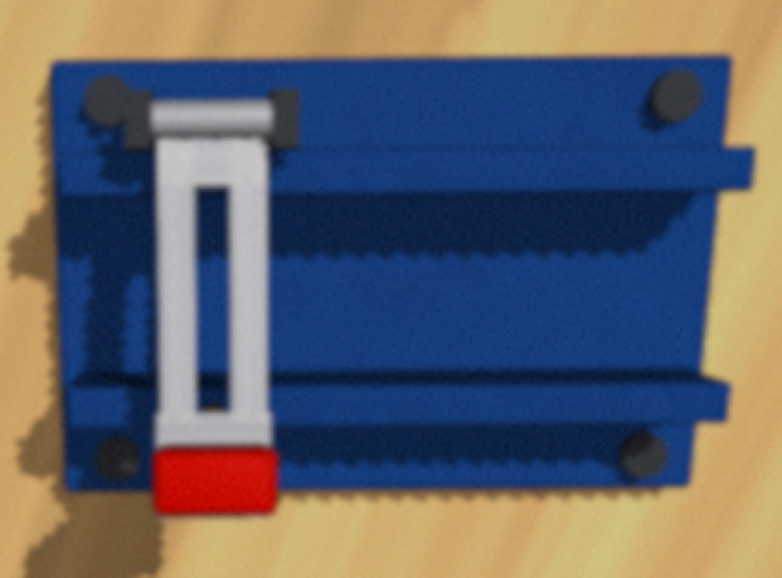

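```bash
sed -i 's/^JC=.*/JC=np.array([.5385,.2375]);JY=20.2/' h.py; python3 -c "
from h import *
togo(jig(-.045,-.040,.052),JY+90)"
```

```text
t 3.45 shift [0.0457 0.0193 0.7349] shift@goalrot [0.0427 0.0188 0.7351] turn [-0.0004  0.0013 -0.002 ] F [ 0.  -0.6  0.6] open 1.001 pos [0.5095 0.1751 0.199 ]
```

```bash
python3 -m pendant '[[[0.043,0.019,0,0,0.001,-0.002],[0,0,0.1,0,0,0],[0,0,0.1,0,0,0],[0,0,0.1,0,0,0],[0,0,0.1,0,0,0],[0,0,0,0,0,0]]]'
python3 -c "
from h import *
togo(jig(-.045,-.040,.052),JY+90)
snap('wrist','w2.png')"
```

```text
time_s: 4.2
eef_pos: [0.5122, 0.1791, 0.1211]
eef_rot: [0.002, 0.575, 0.818, 0.001]
wrist_force: [-0.2, -1.1, 0.2]
opening: 1.0
t 4.2 shift [ 0.0294 -0.0026  0.3455] shift@goalrot [ 0.0285 -0.0008  0.3456] turn [ 0.0014  0.0008 -0.0023] F [-0.2 -1.1  0.2] open 1.0 pos [0.5122 0.1791 0.1211]
```

View pics/w2.png

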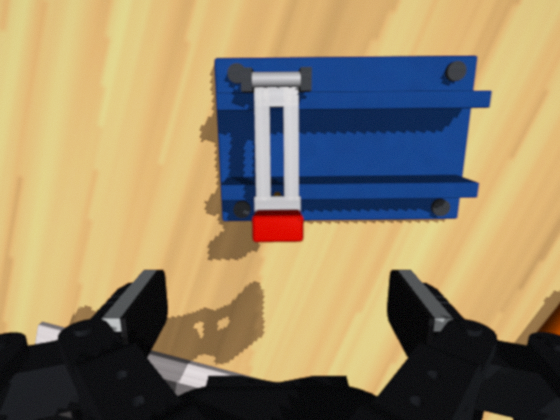

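```bash
python3 -m pendant '[[[0.03,0,0.08,0.001,0.001,-0.002],[0.01,0,0.1,0,0,0],[0,0,0.1,0,0,0],[0,0,0.05,0,0,0],[0,0,0,0,0,0]]]'
python3 -c "
from h import *
togo(jig(-.045,-.040,.052),JY+90)"
```

```text
time_s: 4.88
eef_pos: [0.5131, 0.1879, 0.0566]
eef_rot: [0.003, 0.572, 0.82, 0.004]
wrist_force: [-0.8, 0.1, 0.5]
opening: 1.001
t 4.88 shift [-0.011  -0.0203  0.0228] shift@goalrot [-0.011  -0.0201  0.023 ] turn [ 0.003   0.0001 -0.0002] F [-0.8  0.1  0.5] open 1.001 pos [0.5131 0.1879 0.0566]
```

```bash
python3 -m pendant '[[[-0.011,-0.02,0.02,0.003,0,0],[0,0,0,0,0,0]]]'
python3 -c "
from h import *
togo(jig(-.045,-.040,.052),JY+90)"
python3 -m pendant '[[[0,0,0,0,0,0],[0,0,0,0,0,0],[0,0,0,0,0,0],[0,0,0,0,0,0],[0,0,0,0,0,0],[0,0,0,0,0,0]]]' 0.9
python3 -c "
from h import *
togo(jig(-.045,-.040,.052),JY+90)
snap('wrist','w3.png')"
```

```text
time_s: 5.12
eef_pos: [0.5108, 0.1844, 0.0534]
eef_rot: [0.001, 0.572, 0.82, 0.0]
wrist_force: [-0.6, 0.5, 0.2]
opening: 1.0
t 5.12 shift [ 0.0013 -0.0032  0.0072] shift@goalrot [ 0.0013 -0.0032  0.0072] turn [ 0.0003  0.0003 -0.0001] F [-0.6  0.5  0.2] open 1.0 pos [0.5108 0.1844 0.0534]
time_s: 5.88
eef_pos: [0.5108, 0.184, 0.0547]
eef_rot: [0.001, 0.573, 0.82, 0.0]
wrist_force: [-1.9, -1.3, 0.5]
opening: 0.291
t 5.88 shift [ 0.0031 -0.0029  0.0134] shift@goalrot [ 0.0031 -0.0029  0.0134] turn [ 0.0004  0.0004 -0.0003] F [-1.9 -1.3  0.5] open 0.291 pos [0.5108 0.184  0.0547]
```

View pics/w3.png

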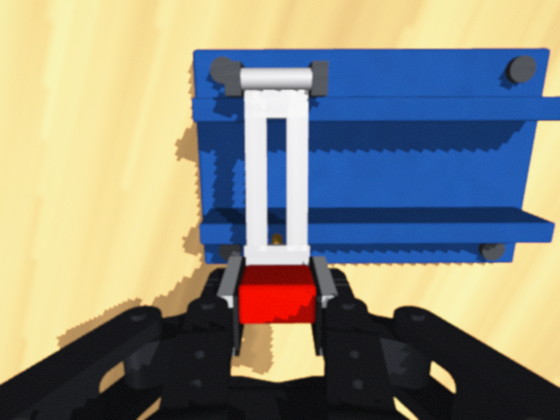

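```bash
cat >> h.py <<'E'
def hasp():
    p,R,o=pose(); g=p+R.apply([0,0,-.019]); h=jig(-.045,.038,.05); a=np.radians(JY)
    d=g-h; y=-d[0]*np.sin(a)+d[1]*np.cos(a); x=d[0]*np.cos(a)+d[1]*np.sin(a); z=d[2]
    th=np.arctan2(z,y)
    print('t',round(o['time_s'],2),'ang',np.degrees(th).round(1),'r',np.hypot(y,z).round(4),'x',x.round(4),'F',np.round(o['wrist_force'],1),'open',round(o['opening'],3),'turn',end=' ')
    hh=a+np.pi/2;T=Ro.from_matrix(np.c_[[np.cos(hh),np.sin(hh),0],[np.sin(hh),-np.cos(hh),0],[0,0,-1]])
    print(((R.inv()*T).as_rotvec()/np.pi).round(4))
    r=.081; py,pz=y,z
    for k in range(1,11):
        t2=th-np.radians(7.5*k); ny,nz=r*np.cos(t2),r*np.sin(t2); print([round((ny-py)/.2,3),round(-(nz-pz)/.2,3)],end=' '); py,pz=ny,nz
    print()
E
python3 -c "
from h import *
hasp()"
```

```text
t 5.92 ang 163.2 r 0.0821 x 0.0006 F [-1.7 -1.9  1.7] open 0.298 turn [ 0.0004  0.0004 -0.0003]
[np.float64(0.024), np.float64(-0.048)] [np.float64(0.025), np.float64(-0.047)] [np.float64(0.031), np.float64(-0.043)] [np.float64(0.036), np.float64(-0.039)] [np.float64(0.041), np.float64(-0.034)] [np.float64(0.045), np.float64(-0.028)] [np.float64(0.048), np.float64(-0.022)] [np.float64(0.051), np.float64(-0.015)] [np.float64(0.052), np.float64(-0.009)] [np.float64(0.053), np.float64(-0.002)]
```

```bash
python3 -m pendant '[[[0.015,0,-0.05,0,0,0],[0.018,0,-0.05,0,0,0],[0.024,0,-0.047,0,0,0],[0.028,0,-0.044,0,0,0]]]'
python3 -c "
from h import *
hasp()"
```

```text
time_s: 6.42
eef_pos: [0.5034, 0.2032, 0.0905]
eef_rot: [-0.001, 0.572, 0.82, 0.001]
wrist_force: [5.7, 7.8, -15.1]
opening: 0.291
t 6.42 ang 134.3 r 0.0832 x 0.0002 F [  5.7   7.8 -15.1] open 0.291 turn [ 0.0004 -0.0009 -0.0001]
[np.float64(0.048), np.float64(-0.027)] [np.float64(0.044), np.float64(-0.029)] [np.float64(0.048), np.float64(-0.023)] [np.float64(0.05), np.float64(-0.016)] [np.float64(0.052), np.float64(-0.01)] [np.float64(0.053), np.float64(-0.003)] [np.float64(0.053), np.float64(0.004)] [np.float64(0.052), np.float64(0.011)] [np.float64(0.05), np.float64(0.018)] [np.float64(0.047), np.float64(0.024)]
```

```bash
python3 -m pendant '[[[0.044,0,-0.027,0,0,0],[0.045,0,-0.028,0,0,0],[0.048,0,-0.022,0,0,0],[0.05,0,-0.015,0,0,0],[0.052,0,-0.009,0,0,0]]]'
python3 -c "
from h import *
hasp()
snap('wrist','w4.png')"
```

```text
time_s: 7.05
eef_pos: [0.4882, 0.2446, 0.1124]
eef_rot: [0.004, 0.571, 0.821, -0.002]
wrist_force: [3.4, -5.4, -5.9]
opening: 0.291
t 7.05 ang 99.6 r 0.0826 x 0.0003 F [ 3.4 -5.4 -5.9] open 0.291 turn [0.0004 0.0031 0.0007]
[np.float64(0.054), np.float64(0.002)] [np.float64(0.053), np.float64(0.002)] [np.float64(0.052), np.float64(0.008)] [np.float64(0.051), np.float64(0.015)] [np.float64(0.048), np.float64(0.022)] [np.float64(0.045), np.float64(0.028)] [np.float64(0.041), np.float64(0.033)] [np.float64(0.036), np.float64(0.039)] [np.float64(0.031), np.float64(0.043)] [np.float64(0.025), np.float64(0.047)]
```

View pics/w4.png

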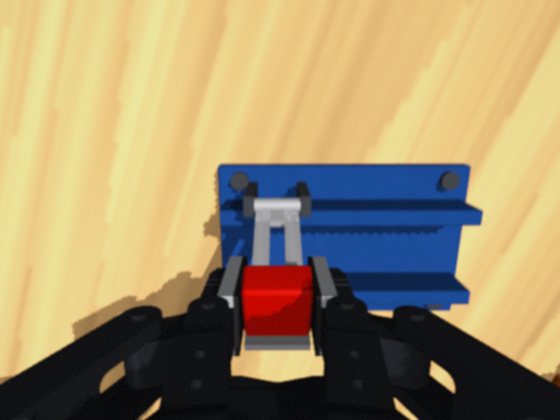

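```bash
python3 -m pendant '[[[0.053,0,0.002,0,0.003,0],[0.053,0,0.004,0,0,0],[0.052,0,0.01,0,0,0],[0.05,0,0.016,0,0,0],[0.048,0,0.023,0,0,0]]]'
python3 -c "
from h import *
hasp()"
```

```text
time_s: 7.72
eef_pos: [0.4716, 0.2898, 0.1066]
eef_rot: [0.005, 0.571, 0.821, -0.003]
wrist_force: [-1.2, -6.2, 4.1]
opening: 0.291
t 7.72 ang 65.5 r 0.083 x 0.0002 F [-1.2 -6.2  4.1] open 0.291 turn [0.0002 0.0034 0.0012]
[np.float64(0.042), np.float64(0.034)] [np.float64(0.043), np.float64(0.031)] [np.float64(0.039), np.float64(0.036)] [np.float64(0.034), np.float64(0.041)] [np.float64(0.028), np.float64(0.045)] [np.float64(0.022), np.float64(0.048)] [np.float64(0.015), np.float64(0.051)] [np.float64(0.009), np.float64(0.052)] [np.float64(0.002), np.float64(0.053)] [np.float64(-0.005), np.float64(0.053)]
```

```bash
python3 -m pendant '[[[0.044,0,0.028,0,0.003,0.001],[0.043,0,0.031,0,0,0],[0.039,0,0.036,0,0,0],[0.034,0,0.041,0,0,0],[0.028,0,0.045,0,0,0]]]'
python3 -c "
from h import *
hasp()"
```

```text
time_s: 8.35
eef_pos: [0.4583, 0.3257, 0.0757]
eef_rot: [0.002, 0.571, 0.821, -0.001]
wrist_force: [-2.7, -3.0, 6.7]
opening: 0.289
t 8.35 ang 31.7 r 0.0852 x 0.0002 F [-2.7 -3.   6.7] open 0.289 turn [0.0002 0.0013 0.0008]
[np.float64(0.007), np.float64(0.058)] [np.float64(0.018), np.float64(0.05)] [np.float64(0.012), np.float64(0.052)] [np.float64(0.005), np.float64(0.053)] [np.float64(-0.002), np.float64(0.053)] [np.float64(-0.009), np.float64(0.052)] [np.float64(-0.016), np.float64(0.051)] [np.float64(-0.022), np.float64(0.048)] [np.float64(-0.028), np.float64(0.045)] [np.float64(-0.034), np.float64(0.041)]
```

```bash
python3 -m pendant '[[[0.018,0,0.05,0,0,0],[0.014,0,0.052,0,0,0],[0.008,0,0.045,0,0,0]]]'
python3 -c "
from h import *
hasp()"
```

```text
time_s: 8.72
eef_pos: [0.4544, 0.3363, 0.0493]
eef_rot: [0.001, 0.57, 0.821, 0.0]
wrist_force: [-3.7, -2.7, 6.5]
opening: 0.286
t 8.72 ang 12.3 r 0.0858 x 0.0001 F [-3.7 -2.7  6.5] open 0.286 turn [0.0003 0.0003 0.0013]
[np.float64(-0.016), np.float64(0.058)] [np.float64(0.001), np.float64(0.053)] [np.float64(-0.006), np.float64(0.053)] [np.float64(-0.013), np.float64(0.051)] [np.float64(-0.019), np.float64(0.049)] [np.float64(-0.026), np.float64(0.046)] [np.float64(-0.031), np.float64(0.043)] [np.float64(-0.037), np.float64(0.038)] [np.float64(-0.041), np.float64(0.033)] [np.float64(-0.045), np.float64(0.027)]
```

```bash
python3 -m pendant '[[[0,0,0.035,0,0,0],[-0.002,0,0.025,0,0,0]]]'
python3 -c "
from h import *
hasp()"
```

```text
time_s: 8.98
eef_pos: [0.4537, 0.3379, 0.0391]
eef_rot: [-0.0, 0.57, 0.822, 0.0]
wrist_force: [-4.7, -2.2, 22.4]
opening: 0.294
t 8.97 ang 5.4 r 0.0859 x 0.0001 F [-4.7 -2.2 22.4] open 0.294 turn [ 0.0002 -0.0003  0.0016]
[np.float64(-0.023), np.float64(0.055)] [np.float64(-0.005), np.float64(0.053)] [np.float64(-0.012), np.float64(0.052)] [np.float64(-0.019), np.float64(0.05)] [np.float64(-0.025), np.float64(0.047)] [np.float64(-0.031), np.float64(0.043)] [np.float64(-0.036), np.float64(0.039)] [np.float64(-0.041), np.float64(0.033)] [np.float64(-0.045), np.float64(0.028)] [np.float64(-0.048), np.float64(0.022)]
```

```bash
python3 -m pendant '[[[0,0,0.01,0,0,0]]]'
python3 -c "
from h import *
hasp()"
python3 -m pendant '[[[0,0,0,0,0,0],[0,0,0,0,0,0],[0,0,0,0,0,0],[0,0,0,0,0,0],[0,0,0,0,0,0]]]' 0
python3 -c "
from h import *
hasp()
snap('wrist','w5.png')"
```

```text
time_s: 9.1
eef_pos: [0.4538, 0.3379, 0.0392]
eef_rot: [0.0, 0.57, 0.822, 0.0]
wrist_force: [-6.6, -9.6, 22.7]
opening: 0.291
t 9.1 ang 5.4 r 0.0859 x 0.0002 F [-6.6 -9.6 22.7] open 0.291 turn [0.     0.     0.0018]
[np.float64(-0.023), np.float64(0.055)] [np.float64(-0.005), np.float64(0.053)] [np.float64(-0.012), np.float64(0.052)] [np.float64(-0.019), np.float64(0.05)] [np.float64(-0.025), np.float64(0.047)] [np.float64(-0.031), np.float64(0.043)] [np.float64(-0.036), np.float64(0.039)] [np.float64(-0.041), np.float64(0.033)] [np.float64(-0.045), np.float64(0.028)] [np.float64(-0.048), np.float64(0.022)] 
time_s: 9.72
eef_pos: [0.4538, 0.3398, 0.0401]
eef_rot: [-0.001, 0.57, 0.822, 0.001]
wrist_force: [0.1, -0.3, 0.2]
opening: 1.004
t 9.72 ang 5.9 r 0.0877 x 0.0008 F [ 0.1 -0.3  0.2] open 1.004 turn [ 0.0005 -0.0008  0.0017]
[np.float64(-0.031), np.float64(0.056)] [np.float64(-0.005), np.float64(0.053)] [np.float64(-0.012), np.float64(0.052)] [np.float64(-0.018), np.float64(0.05)] [np.float64(-0.025), np.float64(0.047)] [np.float64(-0.031), np.float64(0.043)] [np.float64(-0.036), np.float64(0.039)] [np.float64(-0.041), np.float64(0.034)] [np.float64(-0.045), np.float64(0.028)] [np.float64(-0.048), np.float64(0.022)]
```

View pics/w5.png

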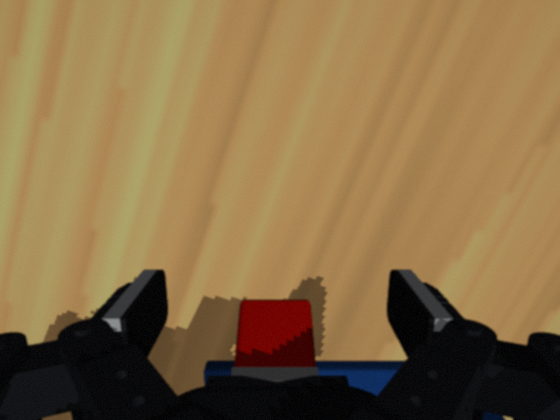

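```bash
python3 -m pendant '[[[0,0,-0.15,0,0,0],[0,0,-0.25,0,0,0],[0,0,-0.25,0,0,0],[0,0,-0.25,0,0,0],[0,0,-0.15,0,0,0],[0,0,0,0,0,0]]]'
python3 -c "
from h import *
snap('top','t6.png');
togo([.5113,-.1472,.2],1.2)
c=load('t6.png'); cv2.imwrite('pics/z6.png',cv2.resize(c['pixels'][150:290,140:260],None,fx=4,fy=4,interpolation=cv2.INTER_CUBIC))"
```

```text
time_s: 10.52
eef_pos: [0.453, 0.3387, 0.2551]
eef_rot: [-0.002, 0.57, 0.822, 0.0]
wrist_force: [-0.0, 0.6, -0.2]
opening: 1.001
t 10.57 shift [-2.378  -0.5708  0.2632] shift@goalrot [0.2446 2.4329 0.2665] turn [-0.0017  0.0008  0.6071] F [ 0.4 -0.   0.2] open 0.996 pos [0.4522 0.3382 0.2533]
```

View pics/z6.png

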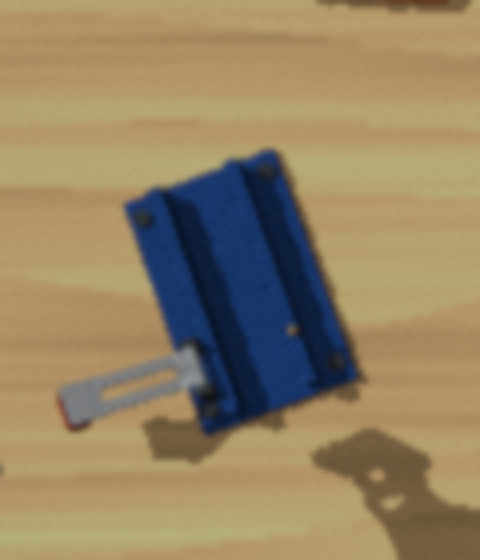

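```bash
python3 -m pendant '[[[0,0,0,0,0,0.055],[0,0,0,0,0,0.055],[0,0,0,0,0,0.055],[0,0,0,0,0,0.055],[0,0,0,0,0,0.055],[0,0,0,0,0,0.055],[0,0,0,0,0,0.055],[0,0,0,0,0,0.055],[0,0,0,0,0,0.055],[0,0,0,0,0,0.055],[0,0,0,0,0,0.055]]]'
python3 -c "
from h import *
togo([.5113,-.1472,.2],1.2)"
```

```text
time_s: 11.95
eef_pos: [0.4401, 0.3323, 0.2244]
eef_rot: [0.009, 1.0, -0.018, -0.022]
wrist_force: [-0.6, -0.1, 0.3]
opening: 1.004
t 11.95 shift [0.4485 2.3803 0.1473] shift@goalrot [0.3057 2.4042 0.122 ] turn [ 0.0056  0.0143 -0.0182] F [-0.6 -0.1  0.3] open 1.004 pos [0.4401 0.3323 0.2244]
```

```bash
python3 -m pendant '[[[0.02,0.1,0,0.0056,0.0143,-0.018],[0.03,0.25,0,0,0,0],[0.03,0.25,0,0,0,0],[0.03,0.25,0,0,0,0],[0.03,0.25,0,0,0,0],[0.03,0.25,0,0,0,0],[0.03,0.25,0,0,0,0],[0.03,0.25,0,0,0,0],[0.03,0.25,0,0,0,0],[0.02,0.15,0,0,0,0],[0,0,0,0,0,0]]]'
python3 -c "
from h import *
togo([.5113,-.1472,.2],1.2)"
```

```text
time_s: 13.32
eef_pos: [0.4919, -0.1293, 0.198]
eef_rot: [-0.002, 1.0, 0.01, -0.018]
wrist_force: [0.2, 0.4, -0.2]
opening: 1.0
t 13.32 shift [ 0.0945  0.0914 -0.0142] shift@goalrot [ 0.0949  0.0915 -0.0102] turn [-0.0017  0.0116 -0.0001] F [ 0.2  0.4 -0.2] open 1.0 pos [ 0.4919 -0.1293  0.198 ]
```

```bash
python3 -m pendant '[[[0.09,0.09,0,-0.002,0.012,0],[0,0,0,0,0,0]]]'
python3 -c "
from h import *
togo([.5113,-.1472,.2],1.2)
snap('wrist','w7.png')"
```

```text
time_s: 13.58
eef_pos: [0.5103, -0.1463, 0.1946]
eef_rot: [-0.001, 1.0, 0.011, 0.0]
wrist_force: [-0.7, 0.3, -0.0]
opening: 1.004
t 13.57 shift [ 0.0049  0.0047 -0.027 ] shift@goalrot [ 0.0049  0.0048 -0.027 ] turn [-0.0003 -0.0002  0.0002] F [-0.7  0.3 -0. ] open 1.004 pos [ 0.5103 -0.1463  0.1946]
```

View pics/w7.png

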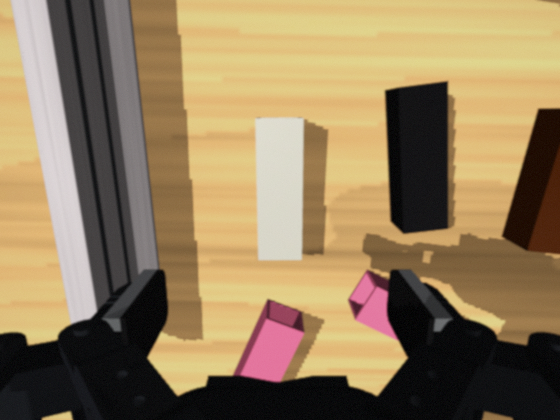

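```bash
python3 - <<'E'
from h import *
c=load('w7.png')
P=np.array([onz(c,*q,.038) for q in [(256,117.5),(303,117.5),(302,259),(258,259.5)]]); print(P.round(4),P.mean(0).round(4))
a=(P[0]+P[1]-P[2]-P[3]);b=P[0]-P[1]+P[3]-P[2]; print(np.degrees(np.arctan2(a[1],a[0])),np.degrees(np.arctan2(-b[0],b[1])))
for q in [(369,270),(404,288),(267,300),(303,318),(349,296)]: print(q,onz(c,*q,.038).round(4),onz(c,*q,0.02).round(3))
print('fence side',onz(c,157,262,0.006).round(3),onz(c,131,20,.09).round(3),onz(c,105,320,.09).round(3))
E
```

```text
[[ 0.5723 -0.1289  0.038 ]
 [ 0.573  -0.1658  0.038 ]
 [ 0.4537 -0.1696  0.038 ]
 [ 0.4525 -0.1313  0.038 ]] [ 0.5129 -0.1489  0.038 ]
1.451974817226185 1.5089933934016861
(369, 270) [ 0.4445 -0.2288  0.038 ] [ 0.437 -0.234  0.02 ]
(404, 288) [ 0.4278 -0.2614  0.038 ] [ 0.419 -0.268  0.02 ]
(267, 300) [ 0.4135 -0.1396  0.038 ] [ 0.404 -0.139  0.02 ]
(303, 318) [ 0.396  -0.1727  0.038 ] [ 0.385 -0.174  0.02 ]
(349, 296) [ 0.419 -0.213  0.038] [ 0.409 -0.217  0.02 ]
fence side [ 0.435 -0.032  0.006] [ 0.629 -0.056  0.09 ] [ 0.423 -0.018  0.09 ]
```

```bash
python3 -m pendant '[[[0.01,0.01,0.15,0,0,-0.001],[0,0,0.2,0,0,0],[0,0,0.2,0,0,0],[0,0,0.15,0,0,0],[0,0,0,0,0,0]]]'
python3 -c "
from h import *
togo([.512,-.148,.009],1.45)"
```

```text
time_s: 14.25
eef_pos: [0.5127, -0.1429, 0.0516]
eef_rot: [-0.001, 1.0, 0.016, 0.001]
wrist_force: [0.0, 0.5, -0.0]
opening: 1.0
t 14.25 shift [-0.0045  0.026   0.2129] shift@goalrot [-0.0041  0.0256  0.2129] turn [-0.0006 -0.0004  0.0019] F [ 0.   0.5 -0. ] open 1.0 pos [ 0.5127 -0.1429  0.0516]
```

```bash
python3 -m pendant '[[[-0.004,0.026,0.05,0,0,0.002],[0,0,0.08,0,0,0],[0,0,0.05,0,0,0],[0,0,0,0,0,0]]]'
python3 -c "
from h import *
togo([.512,-.148,.009],1.45)"
```

```text
time_s: 14.75
eef_pos: [0.5145, -0.1489, 0.0166]
eef_rot: [0.0, 1.0, 0.013, 0.003]
wrist_force: [0.4, -0.4, 0.2]
opening: 1.004
t 14.75 shift [-0.0127 -0.0047  0.0379] shift@goalrot [-0.0125 -0.0047  0.038 ] turn [ 0.0003 -0.0019  0.0001] F [ 0.4 -0.4  0.2] open 1.004 pos [ 0.5145 -0.1489  0.0166]
```

```bash
python3 -m pendant '[[[-0.012,-0.005,0.032,0,-0.002,0],[0,0,0,0,0,0]]]'
python3 -c "
from h import *
togo([.512,-.148,.009],1.45)"
python3 -m pendant '[[[0,0,0,0,0,0],[0,0,0,0,0,0],[0,0,0,0,0,0],[0,0,0,0,0,0],[0,0,0,0,0,0],[0,0,0,0,0,0]]]' 0.9
python3 -c "
from h import *
togo([.512,-.148,.009],1.45)
snap('wrist','w8.png')"
```

```text
time_s: 15.0
eef_pos: [0.5123, -0.1481, 0.0102]
eef_rot: [0.001, 1.0, 0.013, -0.0]
wrist_force: [-1.0, -0.3, 0.5]
opening: 1.001
t 15.0 shift [-0.0016 -0.0006  0.0061] shift@goalrot [-0.0016 -0.0006  0.0061] turn [0.0004 0.     0.    ] F [-1.  -0.3  0.5] open 1.001 pos [ 0.5123 -0.1481  0.0102]
time_s: 15.75
eef_pos: [0.5129, -0.1484, 0.0111]
eef_rot: [0.001, 1.0, 0.013, 0.001]
wrist_force: [0.3, -0.8, 1.0]
opening: 0.437
t 15.75 shift [-0.0046 -0.0019  0.0105] shift@goalrot [-0.0046 -0.0019  0.0105] turn [ 0.0006 -0.0004  0.0001] F [ 0.3 -0.8  1. ] open 0.437 pos [ 0.5129 -0.1484  0.0111]
```

View pics/w8.png

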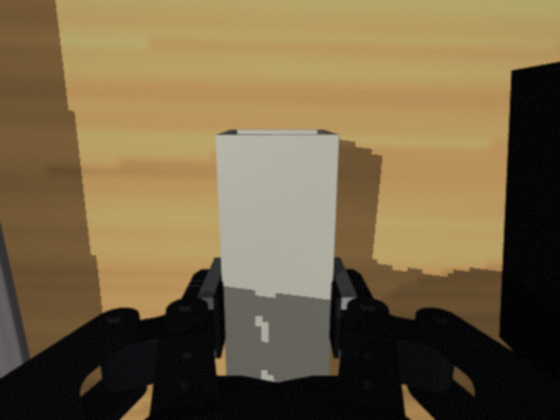

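```bash
python3 - <<'E'
from h import *
c=load('w8.png')
for q in [(217,133),(338,133),(222,285),(334,292)]: print(onz(c,*q,.038).round(4))
E
python3 -m pendant '[[[0,0,-0.1,0,0,0],[0,0,-0.2,0,0,0],[0,0,-0.2,0,0,0],[0,0,-0.2,0,0,0],[0,0,-0.2,0,0,0],[0,0,-0.15,0,0,0],[0,0,0,0,0,0],[0,0,0,0,0,0]]]'
python3 -c "
from h import *
togo(jig(0,0,.18),JY)
snap('wrist','w9.png')"
```

```text
[ 0.5727 -0.129   0.038 ]
[ 0.5736 -0.1661  0.038 ]
[ 0.5216 -0.1297  0.038 ]
[ 0.5199 -0.1684  0.038 ]
time_s: 16.8
eef_pos: [0.5098, -0.1466, 0.223]
eef_rot: [-0.001, 1.0, 0.013, -0.003]
wrist_force: [-0.3, -0.4, -2.5]
opening: 0.434
t 16.8 shift [ 0.1931 -1.9157  0.2184] shift@goalrot [ 0.7976 -1.7529  0.2151] turn [-0.0011  0.0018 -0.1042] F [-0.3 -0.4 -2.5] open 0.434 pos [ 0.5098 -0.1466  0.223 ]
```

View pics/w9.png

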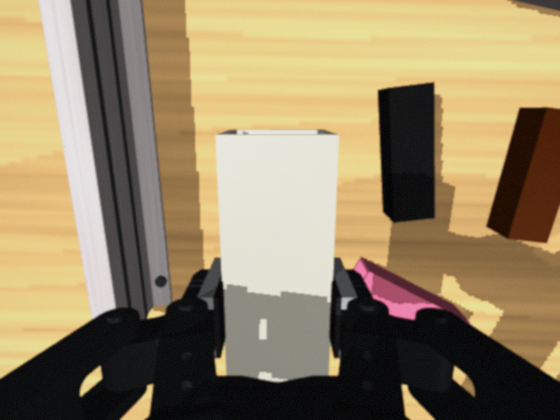

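```bash
python3 -m pendant '[[[0.01,-0.1,0,-0.001,0.002,0],[0.02,-0.2,0,0,0,0],[0.02,-0.2,0,0,0,0],[0.02,-0.2,0,0,0,0],[0.02,-0.2,0,0,0,0],[0.02,-0.2,0,0,0,0],[0.02,-0.2,0,0,0,0],[0.02,-0.15,0,0,0,0],[0,0,0,0,0,0]]]'
python3 -c "
from h import *
togo(jig(0,0,.18),JY)"
```

```text
time_s: 17.98
eef_pos: [0.5237, 0.1623, 0.2098]
eef_rot: [-0.003, 1.0, 0.013, -0.01]
wrist_force: [0.1, 0.2, -2.6]
opening: 0.432
t 17.98 shift [ 0.087  -0.373   0.1495] shift@goalrot [ 0.1994 -0.3274  0.1489] turn [-0.0031  0.0061 -0.1038] F [ 0.1  0.2 -2.6] open 0.432 pos [0.5237 0.1623 0.2098]
```

```bash
python3 -m pendant '[[[0,-0.1,0,-0.003,0.006,-0.03],[0,-0.1,0,0,0,-0.04],[0.03,-0.1,0,0,0,-0.035],[0.05,-0.06,0,0,0,0],[0,0,0,0,0,0]]]'
python3 -c "
from h import *
togo(jig(0,0,.12),JY)"
```

```text
time_s: 18.6
eef_pos: [0.5228, 0.2386, 0.2045]
eef_rot: [0.002, 0.984, 0.18, -0.005]
wrist_force: [0.0, 0.3, -2.0]
opening: 0.429
t 18.6 shift [0.0759 0.032  0.4217] shift@goalrot [0.0718 0.0321 0.4224] turn [0.0006 0.0033 0.0033] F [ 0.   0.3 -2. ] open 0.429 pos [0.5228 0.2386 0.2045]
```

```bash
python3 -m pendant '[[[0.072,0.032,0.1,0.001,0.003,0.003],[0,0,0.12,0,0,0],[0,0,0.12,0,0,0],[0,0,0.1,0,0,0],[0,0,0,0,0,0]]]'
python3 -c "
from h import *
togo(jig(0,0,.066),JY)
snap('wrist','w10.png')"
```

```text
time_s: 19.23
eef_pos: [0.5391, 0.2332, 0.1131]
eef_rot: [0.001, 0.985, 0.17, -0.001]
wrist_force: [-0.7, -0.6, -1.3]
opening: 0.43
t 19.23 shift [ 0.0052 -0.0216  0.2356] shift@goalrot [ 0.0048 -0.0214  0.2356] turn [ 0.0002  0.0009 -0.0035] F [-0.7 -0.6 -1.3] open 0.43 pos [0.5391 0.2332 0.1131]
```

View pics/w10.png

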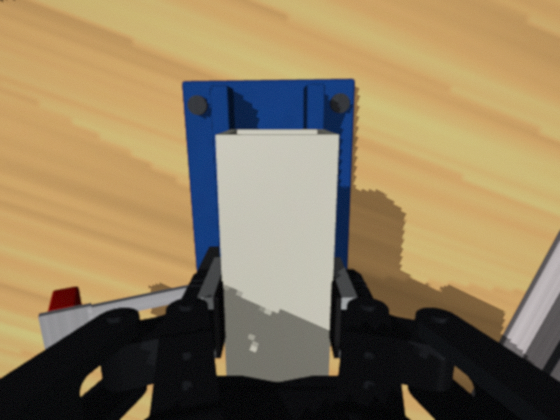

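```bash
python3 - <<'E'
from h import *
c=load('w10.png')
a=onz(c,183,82,.01);b=onz(c,354.5,79.5,.01);print(a.round(4),b.round(4),'plate +x end mid',((a+b)/2).round(4),'pred',jig(.085,0,.01))
f=[onz(c,217,133.5,.14),onz(c,338,133.5,.14)];print('piece front',np.mean(f,0).round(4),'pred',(pose()[0]+pose()[1].apply([.06,0,0])).round(4), np.linalg.norm(f[0]-f[1]))
# rails inner edges: left 230, right 305 at v ~ 87
print('channel mid', ((onz(c,230,87,.04)+onz(c,305,86,.04))/2).round(4),'pred',jig(.08,0,.04))
p=c['pixels'];cv2.imwrite('pics/z10.png',cv2.resize(p[60:200,160:380],None,fx=3.5,fy=3.5,interpolation=cv2.INTER_CUBIC))
E
```

```text
[0.5989 0.3165 0.01  ] [0.6362 0.2154 0.01  ] plate +x end mid [0.6175 0.2659 0.01  ] pred [0.61827191 0.26685035 0.01      ]
piece front [0.5959 0.2527 0.14  ] pred [0.5965 0.2535 0.1143] 0.037079966748328586
channel mid [0.6126 0.2642 0.04  ] pred [0.61357944 0.26512386 0.04      ]
```

View pics/z10.png

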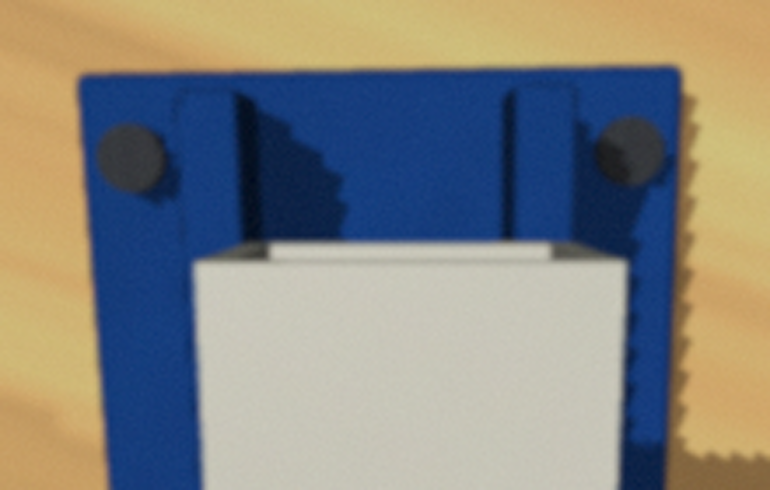

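```bash
python3 -m pendant '[[[0.005,-0.021,0.03,0,0.001,-0.0035],[0,0,0.06,0,0,0],[0,0,0.06,0,0,0],[0,0,0.04,0,0,0],[0,0,0,0,0,0]]]'
python3 -c "
from h import *
togo(jig(0,0,.066),JY)"
```

```text
time_s: 19.9
eef_pos: [0.5412, 0.2379, 0.0761]
eef_rot: [0.0, 0.985, 0.175, 0.003]
wrist_force: [0.0, 0.3, -1.6]
opening: 0.438
t 19.9 shift [-0.0136 -0.0027  0.0504] shift@goalrot [-0.0132 -0.0026  0.0505] turn [ 0.0006 -0.002  -0.0001] F [ 0.   0.3 -1.6] open 0.438 pos [0.5412 0.2379 0.0761]
```

```bash
python3 -m pendant '[[[-0.013,-0.003,0.03,0,-0.002,0],[0,0,0.018,0,0,0],[0,0,0,0,0,0],[0,0,0,0,0,0]]]'
python3 -c "
from h import *
togo(jig(0,0,.066),JY)"
```

```text
time_s: 20.4
eef_pos: [0.5388, 0.2377, 0.0663]
eef_rot: [0.001, 0.985, 0.175, 0.0]
wrist_force: [-0.1, -0.3, -1.0]
opening: 0.438
t 20.4 shift [-0.0019  0.0003  0.0016] shift@goalrot [-0.0019  0.0003  0.0016] turn [ 0.0006 -0.0001 -0.0001] F [-0.1 -0.3 -1. ] open 0.438 pos [0.5388 0.2377 0.0663]
```

```bash
python3 -m pendant '[[[0,0,0,0,0,0],[0,0,0,0,0,0],[0,0,0,0,0,0]]]'; python3 - <<'E'
from h import *
togo(jig(0,0,.066),JY)
w=snap('wrist','w11.png'); s=snap('scene','s11.png'); snap('top','t11.png')
cv2.imwrite('pics/zs11.png',cv2.resize(s['pixels'][180:340,260:420],None,fx=3.7,fy=3.7,interpolation=cv2.INTER_CUBIC))
# predicted corners of the piece in wrist/scene
for n,c in (('w',w),('s',s)):
  print(n,[proj(c,jig(x,y,z)).round(1).tolist() for x,y,z in [(.06,.019,.093),(.06,-.019,.093),(.06,.019,.055),(.06,-.019,.055),(-.06,.019,.093)]])
E
```

```text
time_s: 20.78
eef_pos: [0.5393, 0.2378, 0.0669]
eef_rot: [0.001, 0.985, 0.175, 0.001]
wrist_force: [-0.9, 0.8, -2.1]
opening: 0.433
t 20.77 shift [-0.0042 -0.      0.0046] shift@goalrot [-0.0042 -0.      0.0046] turn [ 0.0006 -0.0005 -0.0001] F [-0.9  0.8 -2.1] open 0.433 pos [0.5393 0.2378 0.0669]
w [[214.2, 135.9], [336.9, 135.6], [229.3, 130.1], [322.1, 130.0], [228.3, 445.4]]
s [[337.7, 281.6], [323.3, 274.1], [336.4, 291.3], [322.4, 283.9], [362.4, 248.1]]
```

View pics/zs11.png

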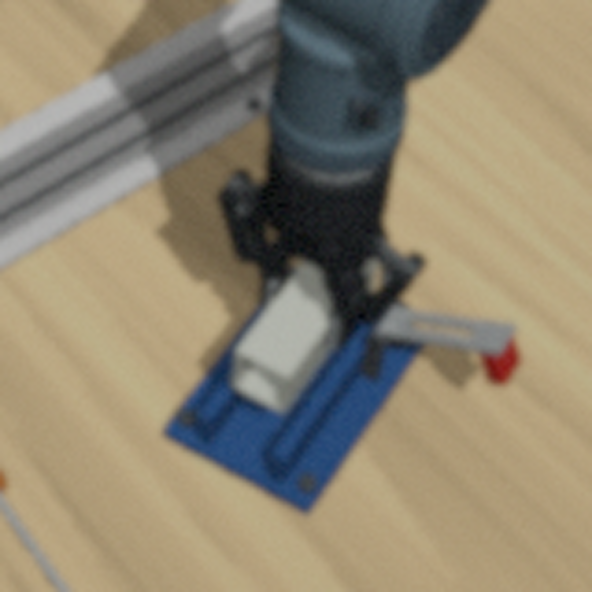

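View pics/w11.png

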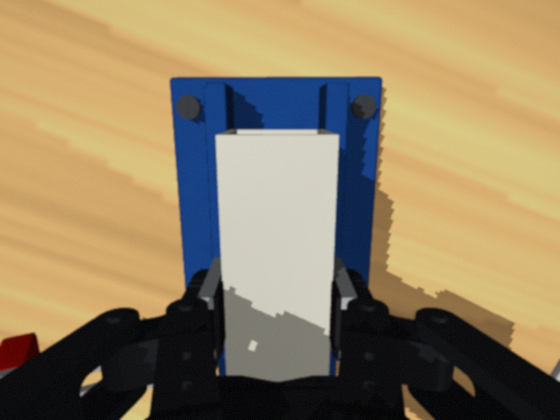

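View pics/t11.png

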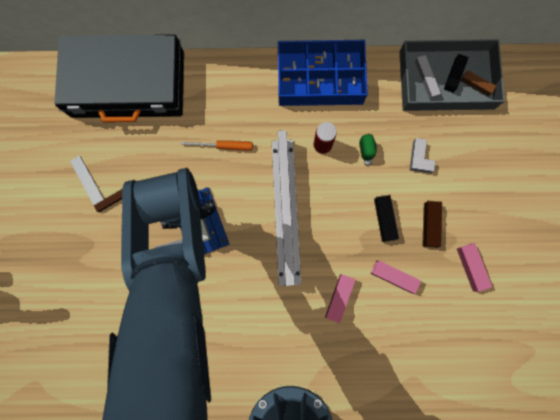

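```bash
python3 -m pendant '[[[-0.004,0,0.008,0,0,0],[0,0,0,0,0,0]]]'; python3 -c "
from h import *
imaging.camera('wrist');imaging.camera('wrist');imaging.camera('wrist')
togo(jig(0,0,.066),JY); print(abs(pose()[2]['dq']).max())
print(ctrl.hand_in())"
```

```text
time_s: 21.18
eef_pos: [0.5383, 0.2375, 0.0651]
eef_rot: [0.001, 0.985, 0.175, 0.001]
wrist_force: [-0.3, 0.5, -2.4]
opening: 0.433
t 21.32 shift [-0.0004 -0.0002 -0.0036] shift@goalrot [-0.0004 -0.0002 -0.0036] turn [ 0.0007 -0.0005 -0.0001] F [-0.8 -0.4 -2.5] open 0.433 pos [0.5386 0.2375 0.0653]
0.0014535391851146137
the job is handed in; nothing more can be done
None
```

I swung the hasp by its red tab off the catch and back to its stop. Then I gripped the white box section, lifted it over the fence with about 10 cm to spare, and held it over the jig channel. I handed the job in at 21.3 s with the piece still in the gripper.

**Hasp:** at the end of the swing the push rose to about 23 N with no further movement, so it is against the stop. The later pictures show it still lying fully back on the jig's +y side.

**Final position:** these figures are measured against my own fix on the jig from the camera pictures.
- **Centring:** the piece is within about 1 mm of the channel centre by the arm's reading. The last wrist-camera picture puts it about 0.6 mm off, which is within the 2 mm calibration.
- **Alignment and level:** the piece is in line with the channel to well under 0.1° and tilted about 0.15°.
- **Height:** the underside is about 14 mm above the rail tops. I worked this out from the gripper height now compared with when it gripped the piece on the bench, and did not measure it directly. It dropped about 1.5 mm on my last small correction, slightly more than I meant.
- **Contact and stillness:** the wrist force is about 2.5 N, close to the weight of the piece, so nothing is touching. Joint speeds are about 0.001 rad/s.

**Surroundings:** the last overhead picture shows the black and brown sections and the other bench items where they were. The arm hides part of the jig in that view, so I checked the jig in the other two views. I took no picture after the last small correction, only the arm's own readings.

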